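Load a glass rod into the cut-off jig, home against the length stop

TASK

Load the green glass rod into the cut-off jig ready for scoring: take it from the rack, lay it in the V-groove behind the hold-down roller, then push it along the groove under the roller until its end is firmly home against the brass length stop, and let go. Glass chips and the stop is only nipped up, so lay it in gently and keep the push light: the stop must stay at its setting. Leave the other rods, the jar and the bowl alone.

Things in the scene. Friction and masses are not known exactly. Their poses are not given: they have to be found in the camera images.
- green_rod_mid (a point): Middle of the green glass rod, on its axis: the one to load. 14 mm diameter, round ends, 40 to 75 g. Hand-snapped to about 150 mm: the true length is somewhere from 142 to 158 mm, so the end has to be found by feel. x axis along the rod; either end may lead. Starts in any of the rack's three places, axis 42 mm above the bench.
- amber_rod_mid (a point): Middle of the amber glass rod in the rack (14 mm diameter, about 155 mm long). A bystander.
- blue_rod_mid (a point): Middle of the blue glass rod in the rack (14 mm diameter, about 150 mm long). A bystander.
- rack: Wooden rod rack fixed to the bench, origin under its middle. Base board 110 (x) by 200 (y) by 6 mm. Two cross bars, 12 mm thick, at x = -45 and +45 mm, have V notches at y = -70, 0, +70 mm, tops 38.5 mm high; rods lie along x, axis 42 mm high. Between the bars there is room around and below the rods, down to the base board.
- jig: Rod cut-off jig fixed to the bench, origin under the groove line, x = push direction. Blue base plate 104 mm wide, 10 mm thick, x = -150 to +180 mm. Aluminium V-groove at y = 0, 90 degrees, 6.5 mm deep, in a body 34 mm wide whose top face is 45 mm above the bench: from x = -130 to -85 mm, then a finger gap open down to the base plate, then x = -30 to +168 mm.
- groove_lay (a point): Fixed point of the jig in the middle of the finger gap (jig x = -57.5 mm), on the axis of a rod lying in the groove: 48.4 mm above the bench, 3.4 mm above the groove's top face, so such a rod stands 10.4 mm proud. A rod laid with its middle here rests on both lengths of groove, its front end still short of the roller. x axis = push direction, z up.
- roller_line (a point): Point below the hold-down roller (jig x = +40 mm), on a lying rod's axis. The black rubber roller, 20 mm diameter, turns freely and is sprung down to 3 mm below a lying rod's top. A rod end pushed under it lifts it: the push rises to 3 to 8 N as the end enters, then is a steady drag of 2 to 6 N. Its bridge has posts at jig y = -27 and +27 mm and is 111 mm high.
- stop_face (a point): Centre of the brass stop's face that the rod's end must touch, at a lying rod's axis height. x axis = push direction, square to the face, which is 30 mm wide, top 67 mm above the bench. Set somewhere from 85 to 130 mm ahead of the jig's origin. Its thumbscrew (at jig y = +34 mm) is only nipped up: with 12 N of rod against it (over and above the drag) it slides away.
- stop: The same brass stop, 14 mm thick; origin on the bench below its face. Between it and the roller the jig's scoring arm is parked (jig x = +64 mm), leaning to jig -y, up to 140 mm high.
- flux_jar: Small dark blue jar with a yellow cap, 48 mm diameter, 62 mm high, origin under its middle. A bystander.
- nail_bowl: Wooden bowl, 110 mm diameter, 45 mm high, origin under its middle. A bystander.
- green_rod: The same green rod as a solid; its origin lies on its surface, 7 mm from the axis: use green_rod_mid.
Things that resemble listed ones, but are neither listed nor needed, are in the scene too. Several things have the shape of the green_rod; the one meant has the colours described above.

How it is judged:
By the outcome, as a careful person would: the job done as asked, in the order asked, and still so for the second after the job is handed in, with the robot touching nothing.
It also fails if it takes over 54 s, if anything falls off the work surface, if the arm or the gripper's body presses on something with over 40 N, if the wrist force passes 120 N, or if a joint passes its speed limit or range.

ROBOT

A 6-joint arm with a two-finger parallel gripper is mounted at the origin on the work surface. World frame = base frame: x ahead of the robot, y to its left, z up, the work surface at z = 0. Lengths are in m, angles in degrees, forces in N, time in s.
With the tool pointing down it reaches from about 0.35 to 0.875 m from the base axis. Payload 4.2 kg.
Tool frame: the origin (TCP) lies midway between the tips of the shut fingers; the grasp point (between the pads) lies 19 mm behind it; y points along the fingers, z is the direction in which the jaws open and shut, and the axes are right-handed (so a half turn about y gives the same grasp; the last joint's range is limited). The gripper opens to 87 mm and grips with 3 to 60 N. Pads are 19 mm wide; open, the fingers measure 117 mm over their backs; the gripper's body (75 mm by 190 mm) begins 51 mm behind the grasp point.
Start: joints at [-56.803, 22.042, 0.453, 0, -68.411, -14.817], TCP at [0.197, -0.593, 0.223] pointing down, gripper open.
Joint ranges: [-179.83, 179.83], [-69.29, 118.12], [-61.27, 80.66], [-181.25, 117.63], [-171.15, -9.14], [-177.46, 177.46]. Speed limits (degrees/s): [159.86, 159.86, 180, 180, 180, 180].

INTERFACE

Orientations are given as [roll, pitch, yaw] about the fixed x, y, z axes, in that order (R = Rz(yaw) Ry(pitch) Rx(roll)).
In Python, from workcell import env gives the robot as it stands. The module is installed in compiled form; this text tells all that it offers. Calls block until the motion is done:
- env.goto(position, orientation): joint-space move of the TCP to a pose.
- env.move_straight(position, rotation=None, rate=0.15, force_limit=None): straight line of the TCP; rotation=None keeps the orientation; rate is the mean speed in m/s. With force_limit (N) it stops when the force on the tool has changed by that much, and returns True; else False.
- env.set_joints(angles): joint-space move.
- env.gripper_to(opening, grasp_force=None): opening from 0.0 (shut) to 1.0 (fully open); grasp_force is the grip in N (None keeps the last); returns when the fingers have stopped.
- env.dwell(seconds).
- env.inverse_kinematics(position, orientation): joint angles nearest the present ones, or None.
- env.read_state(): the state.
- env.grab_frame(name): name is "side" or "top"; returns a dict with "image" (420x560x3 uint8, blue, green, red), "fx", "fy", "cx", "cy" (pixels), "position" and "orientation" of the camera in the world. Camera axes: x right, y up, looking along -z (the intrinsics and any distortion apply to the point x, -y, -z); pixel columns grow to the right and rows downward; lengths in m; the calibration is good to about 2 mm. A picture is of the moment at which its call begins. There is no depth.
A pose or a line that the arm cannot do raises env.Unreachable and nothing moves.
- env.close_job(): hands the job in, once; it reports no verdict.
Trained networks look in a picture, given as the dict that the camera call returned (one of the last four; its "shot" number tells which), for a name from the list of things; names that differ only in an ending like _2 or _b are one class to them, and where a whole thing is asked for, a point or a joint stands for the part that bears it (a point fixed in the world has none). Each returns a list of dicts, best first, with "score" (0 to 1); they miss things now and then, are a little off and sometimes report something else, mostly with a low value. They report only what shows in the picture. A call takes as long as a camera call. They do not tell look-alikes from the thing itself.
- env.search_frame(picture, thing): "xyz" ([x, y, z] in m, in world coordinates, good to about 4 mm: the middle of the surface that is visible of it).
- env.trace(picture, thing): "mask" (420x560 bool, what is visible of it).
The state is a dict: "clock": time; "joint_positions": joint angles; "qvel": joint speeds; "joint_torque": joint torques, N m; "position": TCP position; "tool_rot": TCP orientation; "force": force on the tool from outside, world axes, zero at the start; "wrist_torque": the same for the moment, N m; "opening": opening from 0.0 (shut) to 1.0 (fully open).
Only numpy, scipy, OpenCV 4.12 (cv2) and the standard library are available. Lean on these libraries where they do the work, as an engineer would, in place of code of your own. Each camera call takes 0.05 s, during which the arm holds its last target.

## Working session

There is one attempt and no reset: what is moved stays moved. The work goes in short steps, each a Python script; the robot and the scene stay as the last script left them, time stands still between calls to the robot, and variables do not carry over. Pictures are saved under pics/ and viewed, and the job is handed in when it is done.

```bash
mkdir -p pics
python3 - <<'E'
from workcell import env
import cv2
for n in ("top","side"):
    f=env.grab_frame(n); cv2.imwrite(f"pics/{n}0.png",f["image"])
    print(n,{k:v for k,v in f.items() if k!="image"})
    for t in (["green_rod","amber_rod_mid","rack","jig","stop","stop_face","roller_line","flux_jar","nail_bowl"]):
        try: print(t,[(round(d["score"],2),[round(float(v),3) for v in d["xyz"]]) for d in env.search_frame(f,t)][:4])
        except Exception as e: print(t,e)
print(env.read_state())
E
```

```text
top {'fx': 494.507510092839, 'fy': 494.507510092839, 'cx': 282.48917681964906, 'cy': 212.12123333229985, 'position': array([0.45459299, 0.1618766 , 1.16649691]), 'orientation': array([  5.18765927,  -1.76209661, -90.54713347]), 'shot': 1}
green_rod [(0.85, [0.536, 0.123, 0.008]), (0.74, [0.323, 0.157, 0.013]), (0.73, [0.437, 0.505, 0.015]), (0.71, [0.285, 0.355, 0.013])]
amber_rod_mid [(0.68, [0.565, 0.306, 0.045])]
rack [(0.93, [0.484, 0.304, 0.005])]
jig [(0.61, [0.604, -0.169, 0.011]), (0.33, [0.423, 0.293, 0.051])]
stop [(0.67, [0.612, -0.281, 0.071])]
stop_face [(0.68, [0.614, -0.283, 0.063]), (0.65, [0.425, 0.292, 0.044])]
roller_line [(0.9, [0.609, -0.173, 0.011])]
flux_jar [(0.65, [0.434, 0.005, 0.059])]
nail_bowl [(0.76, [0.774, 0.159, 0.026])]
side {'fx': 545.4701489388736, 'fy': 545.4701489388736, 'cx': 274.99011249879385, 'cy': 204.22827390926025, 'position': array([-0.11937758,  0.90948922,  0.62633759]), 'orientation': array([  60.18390404,   -0.19952911, -138.24931459]), 'shot': 2}
green_rod [(0.91, [0.323, 0.163, 0.011]), (0.77, [0.431, 0.505, 0.01]), (0.76, [0.282, 0
[... 376 characters left out ...]
.15, [0.608, -0.279, 0.06])]
{'clock': 1.0, 'joint_positions': array([-5.68017333e+01,  2.20419862e+01,  4.51957970e-01, -1.59529702e-03,
       -6.84116167e+01, -1.48170135e+01]), 'qvel': array([ 0.08817128,  0.06613423, -0.02773929, -0.00728549, -0.14094922,
        0.01137746]), 'joint_torque': array([-9.78051648e-04, -3.90474665e+01,  1.87623936e+01,  4.22448680e+00,
        1.54619396e-02, -2.78470981e-05]), 'position': array([ 0.1971089 , -0.59307131,  0.22253813]), 'tool_rot': array([-8.99980304e+01, -1.01339008e-03,  1.83806662e+01]), 'force': array([ 0.98365522, -0.16143118, -0.27369083]), 'wrist_torque': array([ 0.01736654,  0.0285663 , -0.01021319]), 'opening': 0.9970819731201991}
```

View pics/top0.png

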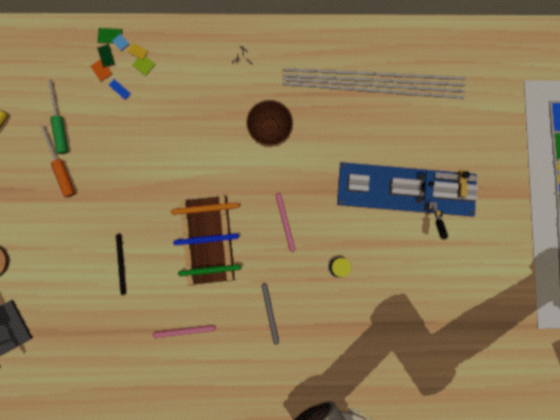

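View pics/side0.png

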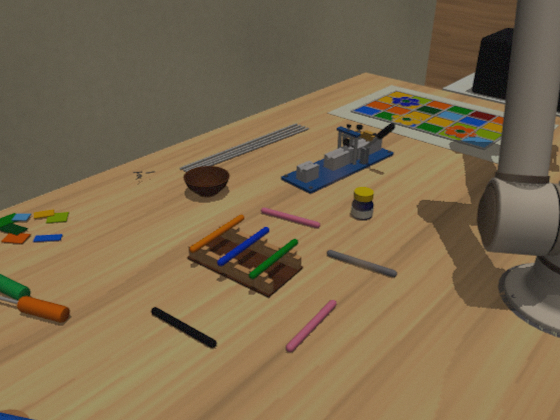

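The green rod is at top pixel (210,270), the nearest of the three in the rack. Look-alikes are the pink rods (286,222) and (185,331), black rod (121,264), grey rod (270,314), and a green screwdriver handle (60,135). Its colour and its place in the rack settle the choice. Next I measure it and take a close crop.

```bash
cat > h.py <<'E'
import numpy as np, cv2
from scipy.spatial.transform import Rotation as R
def ray(f,u,v):
    d=np.array([(u-f["cx"])/f["fx"],-(v-f["cy"])/f["fy"],-1.0])
    return np.array(f["position"]),R.from_euler("xyz",f["orientation"],degrees=True).as_matrix()@d
def onplane(f,u,v,z):
    p,d=ray(f,u,v); return p+d*(z-p[2])/d[2]
def proj(f,P):
    c=R.from_euler("xyz",f["orientation"],degrees=True).as_matrix().T@(np.array(P)-f["position"])
    return f["cx"]-f["fx"]*c[0]/c[2], f["cy"]+f["fy"]*c[1]/c[2]
def line(f,mask,z):
    """project mask pixels to plane z: centre, angle, ends"""
    v,u=np.nonzero(mask); P=np.array([onplane(f,a,b,z)[:2] for a,b in zip(u,v)])
    (cx,cy),(w,h),a=cv2.minAreaRect(P.astype(np.float32)*1000)
    m=P.mean(0); d=np.linalg.svd(P-m,full_matrices=False)[2][0]
    t=(P-m)@d; s=(P-m)@np.array([-d[1],d[0]])
    mid=m+d*(t.min()+t.max())/2
    return mid,np.degrees(np.arctan2(d[1],d[0])),t.max()-t.min(),np.ptp(s),len(P)
E
python3 - <<'E'
from workcell import env
from h import *
np.set_printoptions(precision=4,suppress=True)
fs={}
for n in ("top","side"):
    f=env.grab_frame(n); fs[n]=f
    hsv=cv2.cvtColor(f["image"],cv2.COLOR_BGR2HSV)
    import itertools
    for nm,lo,hi in (("green",(45,100,30),(80,255,255)),("blue",(105,150,40),(130,255,255)),("amber",(5,200,90),(17,255,255))):
        m=cv2.inRange(hsv,lo,hi)
        k,l,st,c=cv2.connectedComponentsWithStats(m)
        for i in range(1,k):
            if st[i,4]>80:
                z=.042
                print(n,nm,st[i],c[i],*line(f,l==i,z))
    for t in ("green_rod","blue_rod_mid","amber_rod_mid","jig"):
        for d in env.trace(f,t)[:5]:
            mk=d["mask"]; v,u=np.nonzero(mk); print(n,t,round(d["score"],2),u.mean(),v.mean(),*line(f,mk,.010 if t=="jig" else .042))
t=fs["top"]["image"]; a=cv2.resize(t[150:300,150:300],(600,600),interpolation=cv2.INTER_CUBIC);cv2.imwrite("pics/crop_rack.png",cv2.convertScaleAbs(a,alpha=1.6))
a=cv2.resize(t[145:245,325:485],(800,500),interpolation=cv2.INTER_CUBIC);cv2.imwrite("pics/crop_jig.png",cv2.convertScaleAbs(a,alpha=1.6))
E
```

```text
top green [ 98  28  24  15 256] [107.6523  34.6445] [0.9763 0.5274] -72.63156197491357 0.05819258798508739 0.03938575599258576 256
top green [ 99  45  15  21 196] [105.6224  55.1633] [0.9252 0.5342] -161.2862837554809 0.04579900494039011 0.02401097115992583 196
top green [ 51 116  17  37 423] [ 58.7565 134.1442] [0.7391 0.6362] -168.30259339765976 0.08812798305639008 0.026482922594351328 423
top green [555 134   5  25  99] [557.4545 144.7879] [ 0.7083 -0.5227] 179.14767273045928 0.057507619985785755 0.01015061764808897 99
top green [178 265  63  11 349] [209.341 269.808] [0.4271 0.2927] -84.42434301044895 0.13961570023762948 0.01473462175319128 349
top blue [110  81  19  17 142] [119.1761  89.007 ] [0.8446 0.5012] -131.94628195462136 0.04840307503413252 0.01581874069708316 142
top blue [553 104   7  26 162] [556.3457 115.7346] [ 0.7793 -0.5243] 178.8379287709967 0.0607149707623024 0.01535379176912532 162
top blue [ 339  164  135   51 2792] [393.764  190.4771] [ 0.5994 -0.1602] -100.84908136766664 0.3179260631654164 0.11130811650193613 2792
top blue [174 234  64  10 332] [206.0873 238
[... 5004 characters left out ...]
680385193 660
side green_rod 0.62 289.739898989899 217.60353535353536 [0.5009 0.169 ] -166.64717578491135 0.13816144159329968 0.026682120894569762 396
side blue_rod_mid 0.72 242.63170163170165 245.93006993006992 [0.4981 0.3032] 96.15683210941448 0.1542185467465514 0.021083152835178608 429
side blue_rod_mid 0.55 362.1487341772152 204.09018987341773 [0.4221 0.0155] 120.3751507014023 0.14851927724426933 0.045310966761463144 632
side amber_rod_mid 0.85 215.03070175438597 234.1140350877193 [0.5676 0.3086] 96.60760059115395 0.15965160677518128 0.023266287058083347 456
side jig 0.85 340.48748544819557 159.29714784633293 [ 0.6335 -0.2415] 97.80852681547789 0.5222230497494489 0.21301266507776465 3436
```

View crops.

View pics/crop_rack.png

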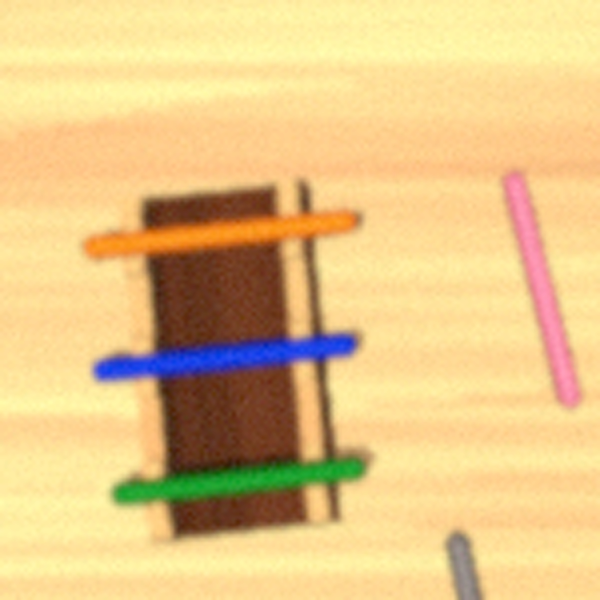

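View pics/crop_jig.png

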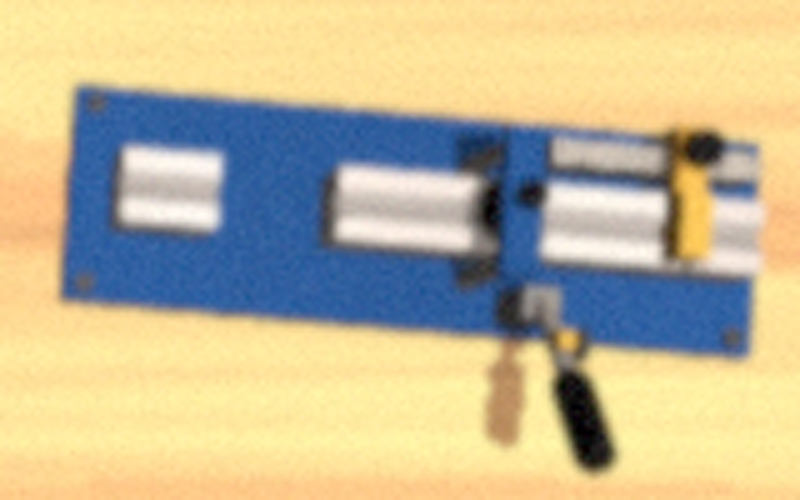

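The crops confirm the green rod in the lowest notch of the top view. The jig shows plate corners at crop (77,87), (62,300), (748,355) and (760,145), with the stop's face edge near crop x≈674. Next I fit the jig pose.

Run:
```python
from workcell import env
from h import *
from scipy.optimize import least_squares
np.set_printoptions(precision=4,suppress=True)
f=env.grab_frame("top")
C=lambda x,y:(325+(x+.5)/5-.5,145+(y+.5)/5-.5)
pts=[((77,87),(-.150,.052,.01)),((62,300),(-.150,-.052,.01)),((748,355),(.180,-.052,.01)),((760,145),(.180,.052,.01)),
((124,147),(-.130,.017,.045)),((225,152),(-.085,.017,.045)),((219,231),(-.085,-.017,.045)),((119,225),(-.130,-.017,.045)),
((338,166),(-.030,.017,.045)),((331,243),(-.030,-.017,.045))]
def W(q,p):
    c,s=np.cos(q[2]),np.sin(q[2]); return (q[0]+c*p[0]-s*p[1],q[1]+s*p[0]+c*p[1],p[2])
def res(q): return np.array([np.subtract(proj(f,W(q,p)),C(*uv)) for uv,p in pts]).ravel()
r=least_squares(res,[.6,-.17,np.radians(-95)],loss="soft_l1")
q=r.x; print(q[:2],np.degrees(q[2])); print(res(q).reshape(-1,2))
for cx,cy in ((674,150),(674,190),(674,240)):
    P=onplane(f,*C(cx,cy),.067); d=P[:2]-q[:2]; c,s=np.cos(q[2]),np.sin(q[2]); print("stop jig xy",c*d[0]+s*d[1],-s*d[0]+c*d[1])
print("lay",W(q,(-.0575,0,.0484)))
# overlay in side
g=env.grab_frame("side"); im=cv2.resize(g["image"][90:220,260:420],(800,650),interpolation=cv2.INTER_CUBIC); im=cv2.convertScaleAbs(im,alpha=1.6)
for p in [p for _,p in pts]+[(.1,0,.0484),(-.0575,0,.0484)]:
    u,v=proj(g,W(q,p)); cv2.circle(im,(int((u-260+.5)*5),int((v-90+.5)*5)),4,(0,0,255),1)
cv2.imwrite("pics/side_jig.png",im[:600])
t=f["image"]; a=cv2.resize(t[155:215,400:480],(800,600),interpolation=cv2.INTER_CUBIC);cv2.imwrite("pics/crop_stop.png",cv2.convertScaleAbs(a,alpha=1.6))
np.save("jig.npy",q)
```

```text
[ 0.614  -0.1569] -95.09233071166
[[-0.3031 -0.395 ]
 [-0.3211  0.3182]
 [ 0.5032  0.7111]
 [-0.02   -0.4128]
 [ 0.0988  0.3518]
 [-0.7197  0.9807]
 [-0.4517 -0.2448]
 [ 0.1123 -0.6648]
 [ 0.3203  0.1676]
 [ 0.8547 -0.6689]]
stop jig xy 0.11688373245099538 0.03362500890925765
stop jig xy 0.11774039457489299 0.01526257364970873
stop jig xy 0.11880763086110378 -0.007613489929505992
lay (np.float64(0.6190880285747375), np.float64(-0.09959141525682569), 0.0484)
```

View pics/side_jig.png

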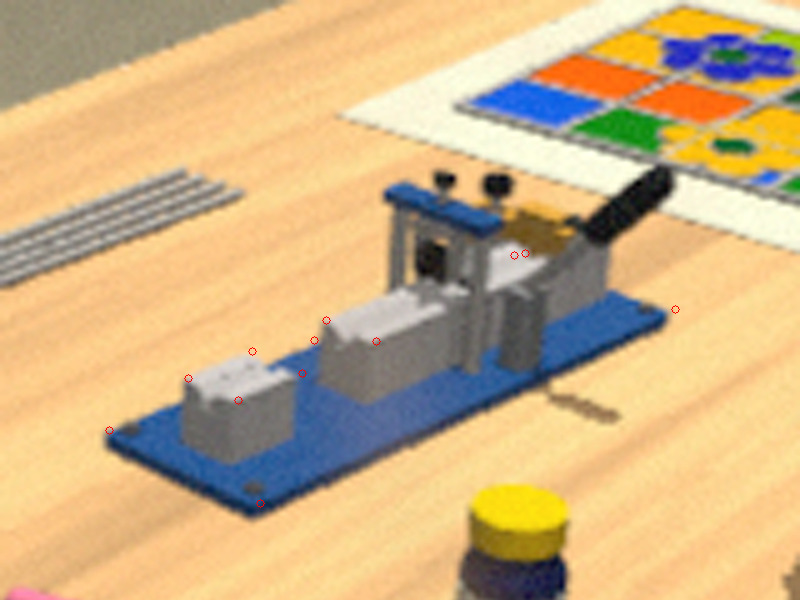

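View pics/crop_stop.png

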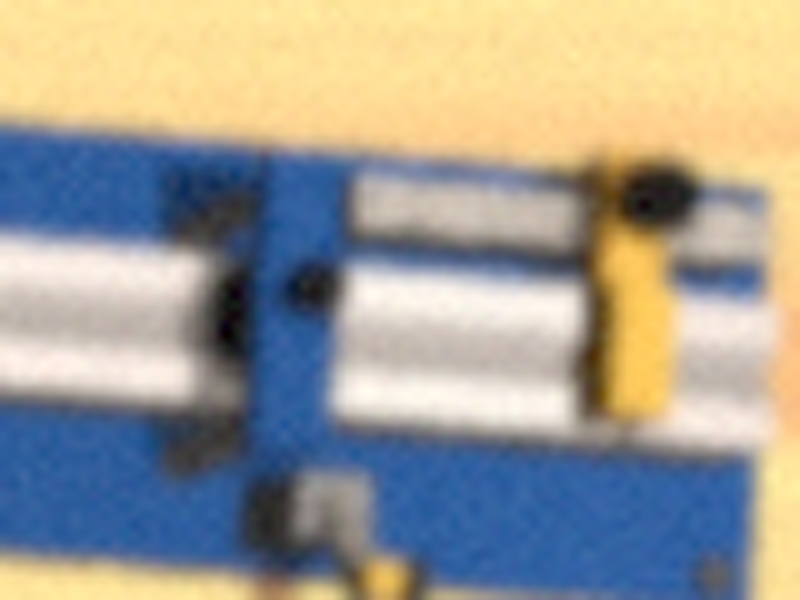

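Run:
```python
from workcell import env
from h import *
from scipy.optimize import least_squares
np.set_printoptions(precision=4,suppress=True)
g=env.grab_frame("side")
C=lambda x,y:(260+x/5-.5,90+y/5-.5)
pts=[((105,437),(-.150,.052,.01)),((250,517),(-.150,-.052,.01)),((665,322),(.180,-.052,.01)),
((187,382),(-.130,.017,.045)),((233,403),(-.130,-.017,.045)),((296,377),(-.085,-.017,.045)),((323,322),(-.030,.017,.045)),((372,345),(-.030,-.017,.045))]
def W(q,p):
    c,s=np.cos(q[2]),np.sin(q[2]); return (q[0]+c*p[0]-s*p[1],q[1]+s*p[0]+c*p[1],p[2])
def res(q): return np.array([np.subtract(proj(g,W(q,p)),C(*uv)) for uv,p in pts]).ravel()
r=least_squares(res,[.6,-.17,np.radians(-95)],loss="soft_l1");q=r.x; print(q[:2],np.degrees(q[2])); print(res(q).reshape(-1,2))
print("lay",W(q,(-.0575,0,.0484)))
for y in(90,0,-90):
  for p in ((.427,.294,.023+.12),(.427,.294,.023),(.617,-.098,.0294),(.617,-.098,.16),(.61,-.02,.048),(.62,-.13,.047)):
    print(y,p,env.inverse_kinematics(p,[-90,0,y+6 if y else 0]))
print(env.read_state()["clock"])
```

```text
[ 0.6127 -0.1507] -94.98950062750016
[[-0.394  -0.1877]
 [ 0.9152 -1.6142]
 [ 1.1988 -1.7961]
 [-0.8485  0.2524]
 [-0.0042  0.5837]
 [ 0.1407  0.2416]
 [-0.3999  0.6105]
 [-0.1597  0.1625]]
lay (np.float64(0.6177052392457194), np.float64(-0.09337059393768044), 0.0484)
90 (0.427, 0.294, 0.143) [ 52.5016  16.0732 -20.9455   0.     -52.9813 -46.5016]
90 (0.427, 0.294, 0.023) [ 52.5016  25.6179 -28.2123   0.     -36.1698 -46.5016]
90 (0.617, -0.098, 0.0294) [  5.7953  32.8735 -12.3042   0.     -44.8223   0.2047]
90 (0.617, -0.098, 0.16) [  5.7953  24.7518  -4.6603   0.     -60.5879   0.2047]
90 (0.61, -0.02, 0.048) [ 13.3006  30.4085 -13.6524   0.     -45.939   -7.3006]
90 (0.62, -0.13, 0.047) [  2.769   32.2884 -10.1607   0.     -47.5509   3.231 ]
0 (0.427, 0.294, 0.143) [  52.5016   16.0732  -20.9455   -0.      -52.9813 -142.5016]
0 (0.427, 0.294, 0.023) [  52.5016   25.6179  -28.2123   -0.      -36.1698 -142.5016]
0 (0.617, -0.098, 0.0294) [  5.7953  32.8735 -12.3042  -0.     -44.8223 -95.7953]
0 (0.617, -0.098, 0.16) [  5.7953  24.7518  -4.6603  -0.     -60.5879 -95.7953]
0 (0.61, -0.02, 0.048) [  13.3006   30.4085  -13.6524   -0.      -45.939  -103.3006]
0 (0.62, -0.13, 0.047) [  2.769   32.2884 -10.1607  -0.     -47.5509 -92.769 ]
-90 (0.427, 0.294, 0.143) [ 52.5016  16.0732 -20.9455   0.     -52.9813 133.4984]
-90 (0.427, 0.294, 0.023) [ 52.5016  25.6179 -28.2123   0.     -36.1698 133.4984]
-90 (0.617, -0.098, 0.0294) None
-90 (0.617, -0.098, 0.16) None
-90 (0.61, -0.02, 0.048) [ 13.3006  30.4085 -13.6524   0.     -45.939  172.6994]
-90 (0.62, -0.13, 0.047) [   2.769    32.2884  -10.1607    0.      -47.5509 -176.769 ]
1.65
```

```bash
cat >> h.py <<'E'
J=np.array([.6134,-.1540]); JY=-95.05
def jw(x,y,z):
    c,s=np.cos(np.radians(JY)),np.sin(np.radians(JY)); return [J[0]+c*x-s*y,J[1]+s*x+c*y,z]
def tojig(p):
    c,s=np.cos(np.radians(JY)),np.sin(np.radians(JY)); d=np.array(p)[:2]-J; return np.array([c*d[0]+s*d[1],-s*d[0]+c*d[1]])
def st(env,tag=""):
    s=env.read_state(); print(tag,round(s["clock"],2),s["position"].round(4),s["tool_rot"].round(2),"F",s["force"].round(2),"T",s["wrist_torque"].round(2),"op",round(s["opening"],4)); return s
E
python3 - <<'E'
from workcell import env
from h import *
M=[.4275,.294]; O=[-90,0,95.8]
env.gripper_to(.42,10)
env.goto(M+[.20],O); st(env)
env.move_straight(M+[.05],rate=.2)
b=env.move_straight(M+[.0235],rate=.08,force_limit=8); print(b); st(env)
f=env.grab_frame("top"); g=env.grab_frame("side")
a=np.hstack([cv2.resize(f["image"][180:310,140:270],(400,400),interpolation=cv2.INTER_CUBIC),cv2.resize(g["image"][160:320,180:340],(400,400),interpolation=cv2.INTER_CUBIC)])
cv2.imwrite("pics/pre.png",cv2.convertScaleAbs(a,alpha=1.6))
E
```

```text
5.92 [0.4278 0.2935 0.2   ] [-9.000e+01  1.000e-02  9.574e+01] F [-0.2   0.63 -0.25] T [-0.03  0.13  0.  ] op 0.4185
False
 7.31 [0.4277 0.2942 0.0238] [-9.003e+01 -1.000e-02  9.582e+01] F [ 0.53 -0.37  0.27] T [ 0.03  0.12 -0.02] op 0.4211
```

View pics/pre.png

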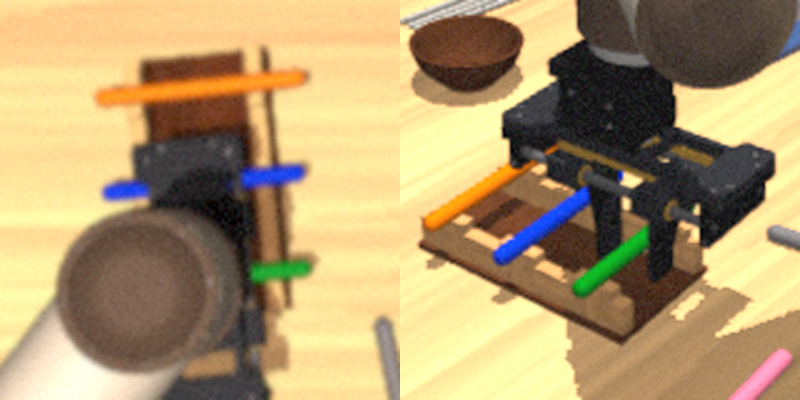

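The right-hand view shows the fingers straddling the green rod, clear of the blue one. I grip, lift and hover over the jig.

Run:
```python
from workcell import env
from h import *
M=[.4275,.294]
env.gripper_to(0,10); st(env,"grip")
env.move_straight(M+[.17],rate=.15); st(env,"up")
L=jw(-.0575,0,.17); print(L)
env.goto(L,[-90,0,84.95]); 
env.move_straight(jw(-.0575,0,.06),rate=.15); s=st(env,"hover")
f=env.grab_frame("top"); g=env.grab_frame("side")
a=np.vstack([cv2.resize(f["image"][145:245,325:485],(800,500),interpolation=cv2.INTER_CUBIC)])
cv2.imwrite("pics/hov_t.png",cv2.convertScaleAbs(a,alpha=1.6))
a=cv2.resize(g["image"][100:220,260:420],(800,600),interpolation=cv2.INTER_CUBIC)
cv2.imwrite("pics/hov_s.png",cv2.convertScaleAbs(a,alpha=1.6))
```

```text
grip 7.95 [0.4262 0.2935 0.0235] [-8.987e+01  6.000e-02  9.576e+01] F [-5.15  1.11  3.51] T [ 0.26  1.57 -0.07] op 0.1538
up 9.07 [0.427  0.2935 0.169 ] [-8.991e+01  7.000e-02  9.578e+01] F [-0.52 -0.25 -0.95] T [-0.01  0.1  -0.01] op 0.1569
[np.float64(0.6184614405661589), np.float64(-0.09672319998991527), 0.17]
hover 11.56 [ 0.6194 -0.0965  0.0611] [-90.12  -0.    85.  ] F [ 0.15  0.02 -0.66] T [0.11 0.06 0.02] op 0.1503
```

View pics/hov_t.png

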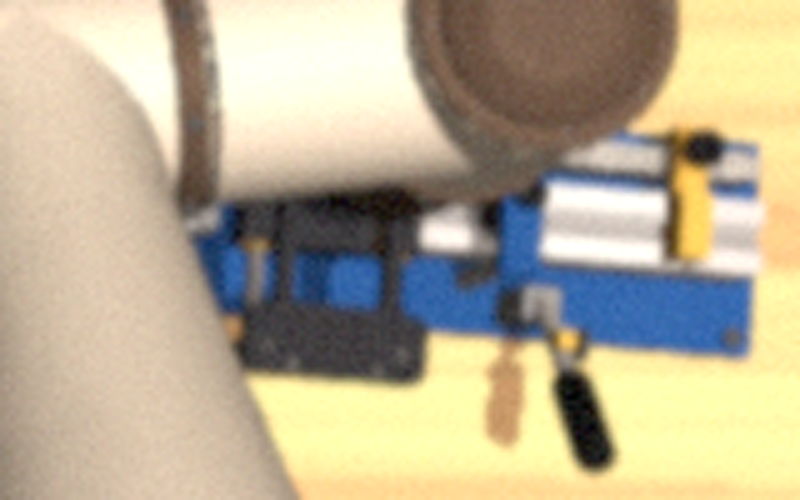

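View pics/hov_s.png

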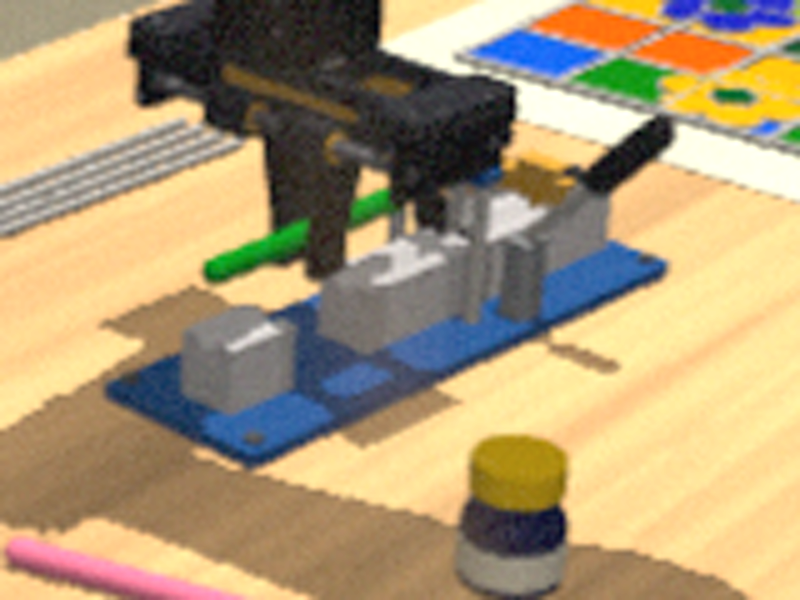

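Run:
```python
from workcell import env
from h import *
np.set_printoptions(precision=4,suppress=True)
g=env.grab_frame("side"); hsv=cv2.cvtColor(g["image"],cv2.COLOR_BGR2HSV)
m=cv2.inRange(hsv,(45,100,25),(80,255,255)); m[:,:295]=0;m[:130]=0;m[165:]=0;m[:,345:]=0
k,l,s,c=cv2.connectedComponentsWithStats(m)
q=np.array([.6127,-.1507]);a=np.radians(-94.99)
for i in range(1,k):
    if s[i,4]<15: continue
    v,u=np.nonzero(l==i); P=np.array([onplane(g,x,y,.0805)[:2] for x,y in zip(u,v)])-q
    X=P@[np.cos(a),np.sin(a)];Y=P@[-np.sin(a),np.cos(a)]
    print(s[i],X.min(),X.max(),Y.mean(),Y.min(),Y.max(),np.polyfit(X,Y,1))
```

```text
[330 138  10   7  44] -0.030736190626856504 0.011042579491176608 0.0033704432627584056 -0.007833534816204015 0.014365053378804022 [0.2673 0.0058]
[301 143  21  13 115] -0.13071451482108767 -0.04261368789282436 0.004799214259290221 -0.00937646483819233 0.018676586342792966 [0.1036 0.0141]
```

Run:
```python
from workcell import env
from h import *
T=lambda z:jw(-.0575,0,z)
env.move_straight(T(.038),rate=.08); a=st(env,"a"); 
b=env.move_straight(T(.0285),rate=.012,force_limit=2.5); s=st(env,b); print(s["force"]-a["force"], tojig(s["position"]))
g=env.grab_frame("side")
a=cv2.resize(g["image"][100:220,260:420],(800,600),interpolation=cv2.INTER_CUBIC)
cv2.imwrite("pics/low_s.png",cv2.convertScaleAbs(a,alpha=1.6))
```

```text
a 12.13 [ 0.6181 -0.0968  0.0373] [-8.992e+01  2.000e-02  8.495e+01] F [ 0.84 -0.47 -0.65] T [-0.04  0.05 -0.01] op 0.1548
True 12.78 [ 0.6183 -0.0967  0.03  ] [-8.997e+01  1.000e-02  8.495e+01] F [-0.05 -0.02  4.29] T [ 0.09  0.18 -0.09] op 0.1538
[-0.89213959  0.45030501  4.93475769] [-0.0574821  -0.00017903]
```

View pics/low_s.png

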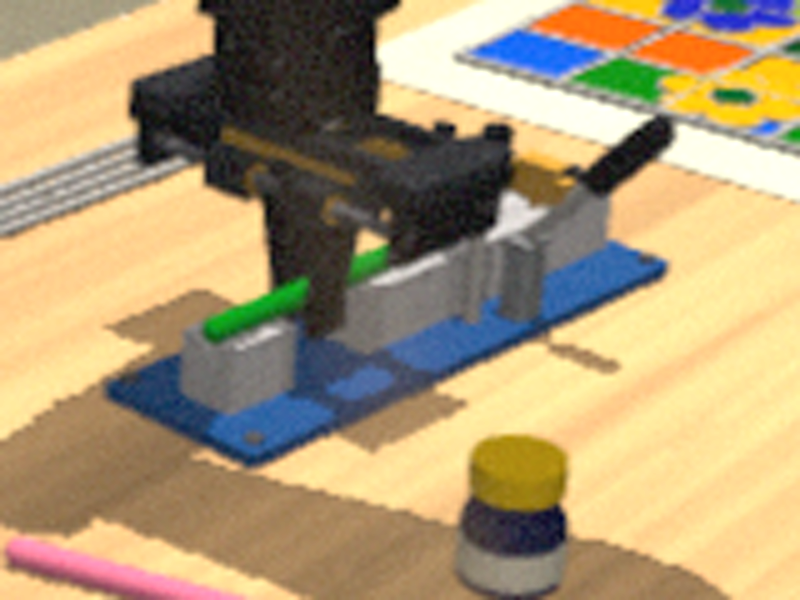

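Contact came at z=0.0300 against 0.0299 expected, with almost no side force. The rod lies on both groove lengths with its rear end on the rear block near (212,330). I release and go behind it.

Run:
```python
from workcell import env
from h import *
env.gripper_to(.35); st(env,"rel")
env.move_straight(jw(-.0575,0,.09),rate=.15)
env.gripper_to(0,20); st(env,"shut")
env.move_straight(jw(-.152,0,.09),rate=.15)
g=env.grab_frame("side")
b=env.move_straight(jw(-.152,0,.0475),rate=.08,force_limit=5); s=st(env,b); print(tojig(s["position"]))
f=env.grab_frame("top"); g2=env.grab_frame("side")
up=lambda i:cv2.resize(i["image"][100:190,270:390],(400,300),interpolation=cv2.INTER_CUBIC)
a=np.vstack([np.hstack([up(g),up(g2)]),np.hstack([cv2.resize(f["image"][145:245,325:485],(480,300),interpolation=cv2.INTER_CUBIC),np.zeros((300,320,3),np.uint8)])])
cv2.imwrite("pics/behind.png",cv2.convertScaleAbs(a,alpha=1.6))
```

```text
rel 13.46 [ 0.6175 -0.0967  0.0291] [-8.986e+01  1.000e-02  8.493e+01] F [-0.87  0.15  0.19] T [0.09 0.08 0.02] op 0.3506
shut 14.82 [ 0.6185 -0.0967  0.09  ] [-89.88   0.    84.93] F [ 0.08 -0.11 -0.77] T [ 0.05  0.12 -0.03] op 0.0046
False 16.34 [ 0.6271 -0.0027  0.0475] [-8.988e+01  2.000e-02  8.494e+01] F [ 0.31  0.47 -0.23] T [ 0.    0.03 -0.03] op 0.0054
[-0.15194619  0.00028258]
```

View pics/behind.png

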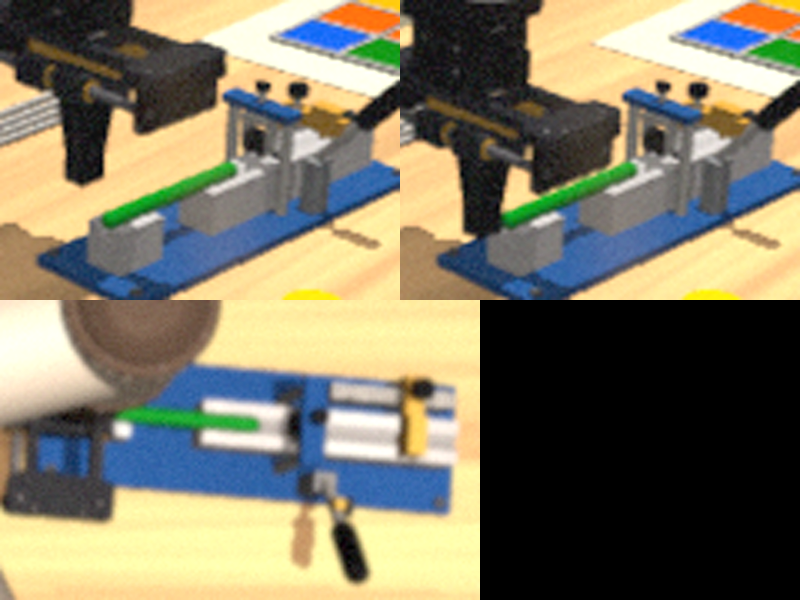

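Run:
```python
from workcell import env
from h import *
dr=np.array([np.cos(np.radians(JY)),np.sin(np.radians(JY)),0])
env.move_straight(jw(-.128,0,.0475),rate=.05); s=st(env); print(tojig(s["position"]),-s["force"]@dr)
for x in (-.115,-.1,-.085,-.070,-.062):
    b=env.move_straight(jw(x,0,.0475),rate=.035,force_limit=11); s=st(env,b); print(tojig(s["position"]),"push",-s["force"]@dr)
    if b: break
f=env.grab_frame("top"); g2=env.grab_frame("side")
a=np.vstack([cv2.resize(f["image"][145:245,325:485],(480,300),interpolation=cv2.INTER_CUBIC),cv2.resize(g2["image"][100:190,270:414],(480,300),interpolation=cv2.INTER_CUBIC)])
cv2.imwrite("pics/push1.png",cv2.convertScaleAbs(a,alpha=1.6))
```

```text
17.07 [ 0.6245 -0.0268  0.0474] [-8.985e+01  1.000e-02  8.490e+01] F [ 0.52 -0.2   0.25] T [ 0.06  0.08 -0.03] op 0.0066
[-0.12763552 -0.00013989] -0.15610793193004543
False 17.6 [ 0.6234 -0.0397  0.0475] [-8.986e+01  1.000e-02  8.492e+01] F [ 0.12  0.51 -0.12] T [0.08 0.1  0.05] op 0.0054
[-1.14766651e-01 -6.50111463e-05] push 0.5162292104289684
False 18.18 [ 0.6225 -0.0536  0.0477] [-8.991e+01 -4.000e-02  8.495e+01] F [-0.88  5.28  1.32] T [ 1.59  0.09 -0.01] op 0.0013
[-0.10078859  0.00024423] push 5.181348494429395
False 18.75 [ 0.6208 -0.0692  0.0475] [-8.986e+01  1.000e-02  8.494e+01] F [-0.44  3.47  0.7 ] T [ 1.27  0.2  -0.02] op 0.0082
[-8.51654694e-02 -7.27561812e-05] push 3.418486173743493
False 19.32 [ 0.6194 -0.0844  0.0474] [-8.984e+01  3.000e-02  8.493e+01] F [-0.44  2.95 -0.09] T [ 1.05  0.2  -0.05] op 0.004
[-0.06984317 -0.00016991] push 2.8998354104345023
False 19.7 [ 0.6186 -0.0924  0.0474] [-8.984e+01  3.000e-02  8.493e+01] F [-1.62  2.75 -1.28] T [1.01 0.33 0.01] op 0.0048
[-0.0618326 -0.0002146] push 2.5943115192599655
```

View pics/push1.png

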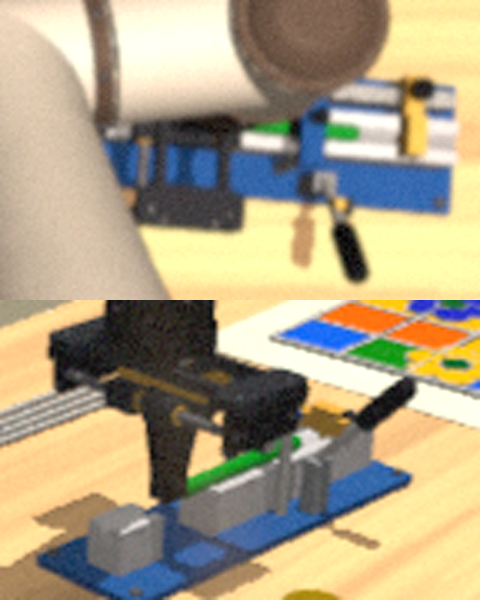

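Run:
```python
from workcell import env
from h import *
dr=np.array([np.cos(np.radians(JY)),np.sin(np.radians(JY)),0])
b=env.move_straight(jw(-.049,0,.0475),rate=.03,force_limit=6); s=st(env,b); print(tojig(s["position"]),"push",-s["force"]@dr)
if not b:
    for x in (-.040,-.030,-.020):
        b=env.move_straight(jw(x,0,.0475),rate=.008,force_limit=5); s=st(env,b); print(tojig(s["position"]),"push",-s["force"]@dr)
        if b or -s["force"]@dr>6.5: break
f=env.grab_frame("top")
a=cv2.resize(f["image"][155:215,400:480],(800,600),interpolation=cv2.INTER_CUBIC)
cv2.imwrite("pics/push2.png",cv2.convertScaleAbs(a,alpha=1.6))
```

```text
False 20.38 [ 0.6175 -0.1052  0.0474] [-8.984e+01  2.000e-02  8.493e+01] F [-1.05  3.29  0.26] T [1.17 0.42 0.03] op 0.0072
[-0.04895263 -0.00021836] push 3.1835100353620462
False 21.66 [ 0.6167 -0.1138  0.0474] [-8.984e+01 -1.000e-02  8.493e+01] F [-2.62  4.9  -0.17] T [ 1.47  0.52 -0.03] op 0.0069
[-0.04030257 -0.00025207] push 4.654969229522952
False 23.06 [ 0.6158 -0.1234  0.0474] [-8.984e+01 -3.000e-02  8.493e+01] F [-1.99  6.45  1.38] T [ 1.85  0.56 -0.01] op 0.0052
[-0.03065276 -0.0003056 ] push 6.251831253174758
True 23.52 [ 0.6157 -0.1233  0.0471] [-89.84  -0.16  84.9 ] F [-0.37  2.62  0.46] T [ 0.67  0.12 -0.03] op 0.0076
[-0.03076311 -0.00041486] push 2.579310184894221
```

View pics/push2.png

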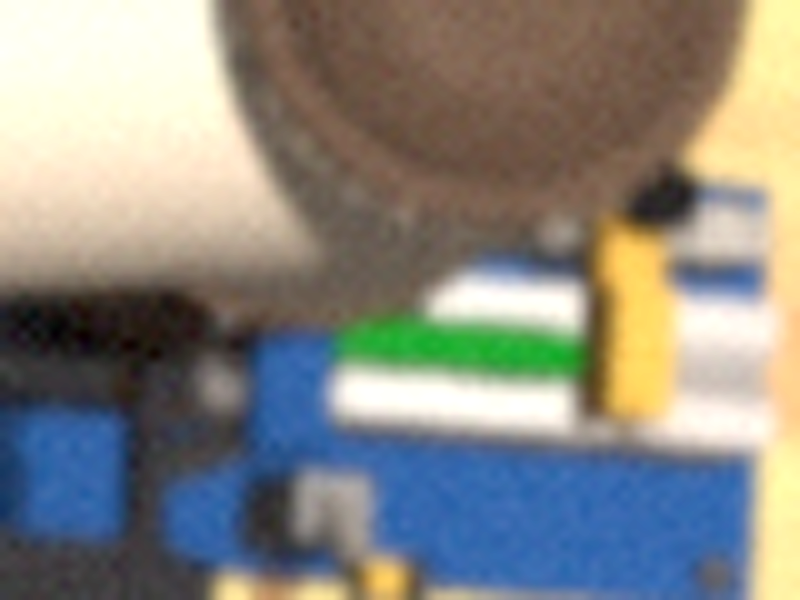

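The rod's green end meets the stop's dark face at (585,350). The stop's brass edge is at x≈605, the same as before. I make one light press to confirm, since the force has relaxed.

Run:
```python
from workcell import env
from h import *
dr=np.array([np.cos(np.radians(JY)),np.sin(np.radians(JY)),0])
x0=tojig(env.read_state()["position"])[0]
for i in range(8):
    b=env.move_straight(jw(x0+.0004*(i+1),0,.0475),rate=.006,force_limit=5); s=env.read_state(); p=-s["force"]@dr; print(b,round(s["clock"],2),tojig(s["position"]).round(5),"push",p.round(2))
    if b or p>7: break
f=env.grab_frame("top")
a=cv2.resize(f["image"][155:215,400:480],(800,600),interpolation=cv2.INTER_CUBIC)
cv2.imwrite("pics/push3.png",cv2.convertScaleAbs(a,alpha=1.6))
```

```text
False 24.13 [-0.03063 -0.00048] push 4.44
False 24.38 [-0.03056 -0.00047] push 4.91
False 24.63 [-0.03046 -0.00045] push 6.25
False 24.88 [-0.03041 -0.00044] push 7.85
```

View pics/push3.png

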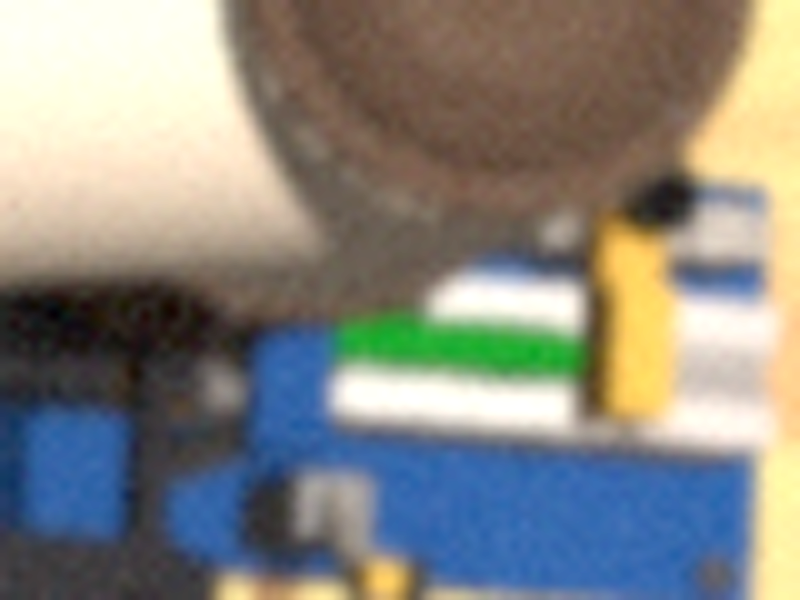

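The force rose 5 N while the tip moved 0.2 mm, so the rod is against a firm wall, and the stop has not moved in the image. I back off, lift and check.

Run:
```python
from workcell import env
from h import *
env.move_straight(jw(-.050,0,.0475),rate=.06)
env.move_straight(jw(-.06,0,.2),rate=.2)
env.goto([.42,-.1,.3],[-90,0,84.95]); env.goto([.1,-.45,.3],[-90,0,20]); s=st(env)
f=env.grab_frame("top"); g=env.grab_frame("side")
a=cv2.resize(f["image"][145:245,325:485],(800,500),interpolation=cv2.INTER_CUBIC);cv2.imwrite("pics/end_t.png",cv2.convertScaleAbs(a,alpha=1.6))
cv2.imwrite("pics/end_s.png",cv2.convertScaleAbs(g["image"],alpha=1.5))
```

```text
28.98 [ 0.1007 -0.45    0.2998] [-8.998e+01 -1.000e-02  2.007e+01] F [ 0.16  0.4  -0.62] T [ 0.04 -0.02  0.05] op 0.005
```

View pics/end_t.png

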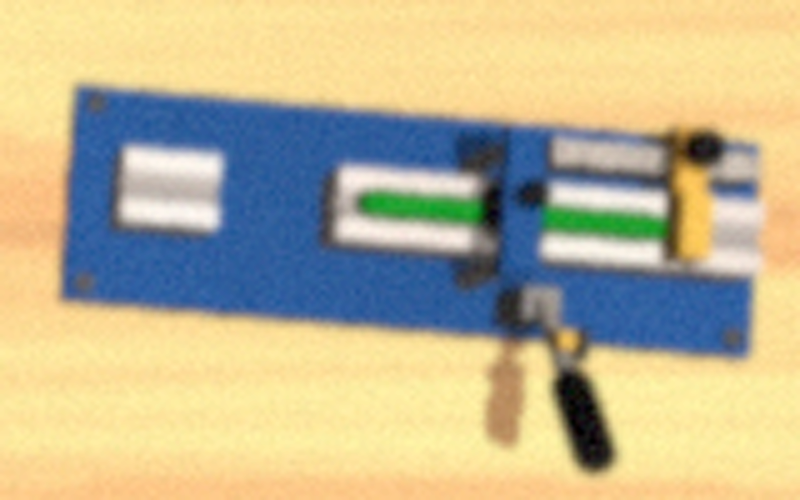

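View pics/end_s.png

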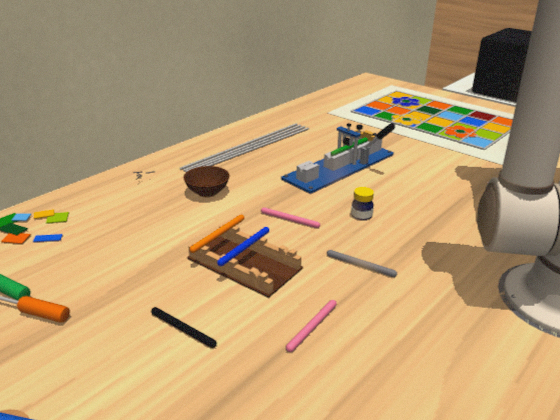

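Run:
```python
from workcell import env
from h import *
f=env.grab_frame("top")
J[:]=[.614,-.1569]
hsv=cv2.cvtColor(f["image"],cv2.COLOR_BGR2HSV); m=cv2.inRange(hsv,(45,100,30),(80,255,255)); m[:,:380]=0; m[:,470:]=0;m[:170]=0;m[210:]=0
v,u=np.nonzero(m)
for uu in (u.min()-.5,u.max()+.5):
    vv=v[np.abs(u-uu)<2].mean(); print(uu,vv,tojig(onplane(f,uu,vv,.0484)),tojig(onplane(f,uu,vv,.054)))
for x in (.112,.115,.118,.121): print(x,"axis",proj(f,jw(x,0,.0484)),"top",proj(f,jw(x,0,.067)))
a=cv2.resize(f["image"][175:205,440:480],(800,600),interpolation=cv2.INTER_NEAREST)
cv2.imwrite("pics/end_z.png",cv2.convertScaleAbs(a,alpha=1.6))
```

```text
396.5 185.2 [-0.02068479  0.00037592] [-0.02210131 -0.0005618 ]
458.5 190.28571428571428 [0.12357216 0.00051287] [ 0.12143313 -0.00042553]
0.112 axis (np.float64(453.5299137107661), np.float64(190.09404741466815)) top (np.float64(456.60583865129627), np.float64(188.98919728271593))
0.115 axis (np.float64(454.81597374313225), np.float64(190.200752349232)) top (np.float64(457.91293633556455), np.float64(189.09773295783177))
0.118 axis (np.float64(456.1018752030577), np.float64(190.30744412697464)) top (np.float64(459.21987019304265), np.float64(189.2062550294874))
0.121 axis (np.float64(457.3876181198688), np.float64(190.4141227503293)) top (np.float64(460.52664025452884), np.float64(189.31476350024025))
```

View pics/end_z.png

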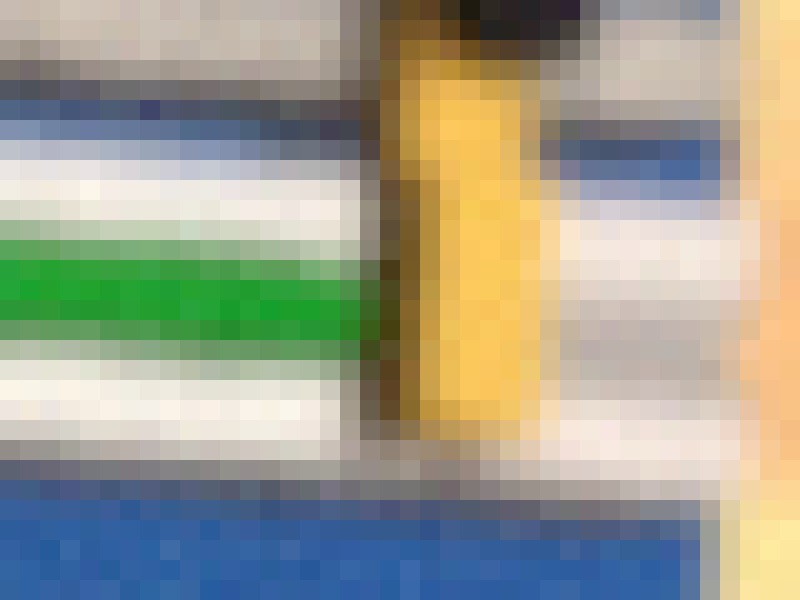

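The zoom shows green running straight into the stop's dark face at (370,310), with no bright groove strip between them. The rod measures about 143 mm, from jig x = −21 to +122 mm, which matches the felt contact. I hand in.

Run:
```python
from workcell import env
print(env.read_state()["clock"]); env.close_job()
```

```text
29.125
the job is handed in; nothing more can be done
```

The green rod is loaded in the jig with its end home against the brass stop, and the job was handed in at 29.1 s. I took it from the rack and laid it in the groove behind the roller. I then let go and pushed it from its rear end with shut fingers, under the roller and up to the stop.

- **Laying in:** touchdown was at the expected height, with about 5 N of upward force and almost none sideways. That is more than the 2.5 N limit I had set.
- **Roller and drag:** the highest reading was 5.2 N as the end went under the roller, then a steady drag of about 3 N.
- **Home against the stop:** the guarded push tripped at 5 N above a 6.3 N reading. That suggests a peak near 11 N, or about 8 N over the drag, against the 12 N at which the stop slides. A second light press raised the force by 5 N while the tip moved only 0.2 mm.
- **Last pictures:** the rod runs straight into the stop's face with no gap. The stop's edge is where it was to within about a pixel (2 mm). The other rods, jar and bowl look undisturbed, and the arm is clear.

**Checks that disagreed:**
- The two cameras differed by up to 6 mm on the jig's position along the groove and 1–2 mm across it, so I used the average.
- The push crept from 3.2 to 6.3 N over the last 18 mm. I did not establish whether that was uneven drag or early contact.
- The rod measured about 146 mm in the rack and 143 mm in the jig. Both are within the stated range.

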